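# Zero the metering valve and open it four clicks

### The arm

A 6-joint arm with a two-finger parallel gripper is mounted at the origin on the work surface. World frame = base frame: x ahead of the robot, y to its left, z up, the work surface at z = 0. Lengths are in m, angles in degrees, forces in N, time in s.
With the tool pointing down it reaches from about 0.425 to 0.925 m from the base axis. Payload 12.5 kg.
Tool frame: the origin (TCP) lies at the very end of the fingers, on their centre line; the grasp point (between the pads) lies 19 mm behind it; y points along the fingers, z is the direction in which the jaws open and shut, and the axes are right-handed (so a half turn about y gives the same grasp; the last joint's range is limited). The gripper opens to 85 mm and grips with 20 to 120 N. Pads are 22 mm wide; open, the fingers measure 114 mm over their backs; the gripper's body (76 mm by 85 mm) begins 54 mm behind the grasp point. The pads swing forward as they close: fully open they stand 13 mm farther back than shut.
Start: joints at [68.778, 28.126, 89.318, -0, 62.55, -6.05], TCP at [0.164, 0.603, 0.231] pointing down, gripper open.
Joint ranges: [-177.58, 177.58], [-47.91, 125.51], [2.72, 160], [-65.01, 245.01], [3.68, 167.84], [-153.87, 153.87]. Speed limits (degrees/s): [127.2, 127.2, 159.86, 180, 180, 180].

### API

Orientations are given as a 3x3 rotation matrix whose columns are the frame's x, y, z axes.
In Python, from bench import arm, viewer, workorder gives the robot as it stands.
- The arm moves only by the tool carry_out, never from a script. Its argument "targets" is a list of rows, each an object of numbers: "tx", "ty", "tz": the shift along the world's x, y, z in cm; "twist": the turn about the world's z in degrees; "grip": the opening in per cent of the stroke, from 0 (shut) to 100 (fully open). A call has 1 to 10 rows; each row is the pose to reach, as a shift and turn from the pose commanded when the call began; what a row does not reach only later rows make up. A row lasts 1/12 s, in which the tool goes at most 41.7 mm and 7.16 degrees, less where a joint would pass 70% of its speed; a pose out of reach is approached as far as the arm can. A call with a gripper value outside its range is refused whole. The fingers move at their own pace and stop on an object; the grip force is fixed at half the most. Time passes only in rows, so rows that repeat a pose let the fingers close. It gives the time, the measured TCP pose, the force and the opening at its end, in the units of the state.
- arm.get_state(): the state, without advancing time (a new reading comes with each control period).
- viewer.get_image(name): name is "scene" or "top"; returns a dict with "img" (420x560x3 uint8, red, green, blue), "K" (3x3 intrinsics, pixels), "eye" and "attitude" of the camera in the world. Camera axes: x right, y up, looking along -z (the intrinsics and any distortion apply to the point x, -y, -z); pixel columns grow to the right and rows downward; lengths in m; the calibration is good to about 2 mm. A picture is of the moment at which its call begins. There is no depth.
- workorder.sign_off(): hands the job in, once; it reports no verdict.
The state is a dict: "t": time; "joint_positions": joint angles; "qd": joint speeds; "tau": joint torques, N m; "ee_pos": TCP position; "eef_rot": TCP orientation; "contact_force": force on the tool from outside, world axes, zero at the start; "wrist_torque": the same for the moment, N m; "opening": opening from 0.0 (shut) to 1.0 (fully open).
Only numpy, scipy, OpenCV 4.12 (cv2) and the standard library are available. Lean on these libraries where they do the work, as an engineer would, in place of code of your own. Each camera call takes 0.05 s, during which the arm holds its last target. There are 200 camera calls.

### The job

Lift the protective cap off the metering valve and stand it upright, open side down, in the middle of the square tile, setting it down gently. Then turn the valve's dial clockwise until it comes up against its closed stop, without forcing it, and from there open it exactly 4 clicks and let go. Leave everything else on the bench where it stands.

Things in the scene. Friction and masses are not known exactly. Their poses are not given: they have to be found in the camera images.
- valve: Metering valve: a bare metal block 130 x 130 mm, 50 mm high, fixed to the bench, with a short brass spout 30 mm up on its +x face. Origin at the centre of its underside, z up. On its top, on the vertical axis through the origin, sits the dial. The cap covers the dial at the start.
- dial_top (a point): Fixed point of the valve: the centre of the dial's top face, 90 mm above the valve's origin. The dial is a round black plastic grip, 42 mm across, finely ribbed all round, without any mark; its side can be gripped from 9 to 40 mm above the block's top; under it lies a flat boss 44 mm across, 4 mm high. A grip of 25 to 35 N holds it without slip.
- dial_grip (a point): Fixed point on the dial's axis 26 mm above the block's top, the height to grip. The dial turns about the vertical: clockwise from above closes, anticlockwise opens. Detents every 30 degrees, 12 a turn; leaving one takes about 0.1 N m; let go between two, it settles into the nearer. At the start it is an unknown 2 to 5 clicks open. Opening is free up to 9 clicks.
- dial_stop (a point): Fixed point on the dial's axis at the block's top; here: the closed stop. 2 degrees clockwise of the closed click the stop pushes back with 0.35 N m more (0.4 to 0.45 N m in all, four times a click), then yields by 2.5 N m per rad. More than 12 degrees past the closed click (about 0.7 N m) damages the seat. Let go at the stop, the dial springs back into the closed click.
- needle (a joint): Lift of the valve's needle inside the block: 0.00002 m (0.02 mm) per click of the dial, 0 in the closed click, growing as the dial opens. It is hidden, and its reading is far too coarse (noise of 0.5 to 1.5 mm) to tell one click from the next: the clicks are to be felt and counted.
- cap: Protective cap: a grey plastic cup upside down over the dial, loose, standing on the valve's top; outside 60 mm in diameter and 46 mm high, wall 3 mm, top 4 mm, inside 54 mm wide and 42 mm deep. 60 to 130 g. Origin at the centre of its open lower rim, z up; its closed top is at z = 46 mm.
- tile: Square glazed ceramic tile, 120 x 120 mm, 8 mm thick, lying fixed on the bench to the left or right in front of the valve. Origin at the centre of its underside; its top is at z = 8 mm.
- corkring: Bystander: round cork flask ring, 110 mm across, 25 mm high, fixed on the bench, in the other place, opposite the tile. Origin at the centre of its underside.
- beaker: Bystander: glass beaker 68 mm across, 85 mm high, beside the valve's spout. Origin at the centre of its underside.
- jar: Bystander: white plastic jar 44 mm across, 75 mm high, near the valve. Origin at the centre of its underside.
- stopper: Bystander: rubber stopper 38 mm across, 30 mm high, near the valve. Origin at the centre of its underside.
- amber: Bystander: amber glass bottle 68 mm across, 160 mm high. Origin at the centre of its underside.
- washer: Bystander: clear plastic bottle 72 mm across, 170 mm high. Origin at the centre of its underside.
- dish: Bystander: white porcelain dish 90 mm across, 35 mm high. Origin at the centre of its underside.
- spatula: Bystander: steel laboratory spatula, a rod 8 mm thick and 180 mm long with a flat blade, lying on the bench. Origin at its middle, underneath.
Not all that is in view belongs to the job. What is shaped like the cap but blue or orange is not meant.

How it is judged:
By the outcome, as a careful person would: the job done as asked, in the order asked, and still so for the second after the job is handed in, with the robot touching nothing.
It also fails if it takes over 72 s, if anything falls off the work surface, if the arm or the gripper's body presses on something with over 40 N, if the wrist force passes 120 N, or if a joint passes its speed limit or range.

## Working session

There is one attempt and no reset: what is moved stays moved. The work goes in short steps, Python scripts to look and compute and a tool call to move; the robot and the scene stay as the last step left them, time stands still between calls to the robot, and variables do not carry over. Pictures are saved under pics/ and viewed, about 8 in all and at most 12, crops included, and the job is handed in when it is done.

Besides the shell and the picture viewer there is one more tool, called after "Request:" by a JSON object that holds its "method" and its "body". carry_out: Moves the arm, as the interface text tells. Its arguments: {"type":"object","properties":{"targets":{"type":"array"}},"required":["targets"]}

```bash
mkdir -p pics; cat > h.py <<'E'
from bench import arm, viewer, workorder
import numpy as np, cv2
def shot(n,f):
    d=viewer.get_image(n); cv2.imwrite('pics/'+f,d['img'][:,:,::-1]); return d
def ray(d,u,v):
    K=np.array(d['K']);p=np.linalg.solve(K,[u,v,1]);R=np.array(d['attitude'])
    return np.array(d['eye']),R@np.array([p[0],-p[1],-p[2]])
def at(d,u,v,z):
    e,r=ray(d,u,v);return e+r*(z-e[2])/r[2]
def proj(d,P):
    c=np.array(d['attitude']).T@(np.array(P)-np.array(d['eye']));q=np.array(d['K'])@[c[0],-c[1],-c[2]];return q[:2]/q[2]
E
python3 - <<'E'
from h import *
a=shot('scene','s0.png');b=shot('top','t0.png')
for d in(a,b):print({k:(v if k!='img' else 0) for k,v in d.items()})
s=arm.get_state();print(s)
E
```

```text
{'img': 0, 'K': array([[497.40019084,   0.        , 272.42991465],
       [  0.        , 497.40019084, 204.67819098],
       [  0.        ,   0.        ,   1.        ]]), 'eye': array([ 1.02300359, -0.55218423,  1.30008582]), 'attitude': array([[ 0.81565504, -0.4987908 ,  0.2931119 ],
       [ 0.57840052,  0.71412086, -0.39431489],
       [-0.01263668,  0.491161  ,  0.87097714]])}
{'img': 0, 'K': array([[432.67595368,   0.        , 283.9394445 ],
       [  0.        , 432.67595368, 210.61779965],
       [  0.        ,   0.        ,   1.        ]]), 'eye': array([ 0.40166161, -0.00396779,  1.19534741]), 'attitude': array([[ 0.04044738,  0.97844879, -0.20248943],
       [-0.99917758,  0.03902786, -0.01099988],
       [-0.00286009,  0.20276781,  0.97922267]])}
{'t': 0.1, 'joint_positions': array([ 6.87784557e+01,  2.81598050e+01,  8.93450428e+01,  6.21439841e-04,
        6.25502168e+01, -6.04971693e+00]), 'qd': array([-0.09394665, -0.12270463, -0.07797406, -0.01212459,  0.01463087,
        0.03320836]), 'tau': array([ 2.87117706e-03, -6.19445515e+01, -2.62031633e+01, -1.09313592e-04,
        2.84205649e-03,  5.85281873e-05]), 'ee_pos': array([0.16347089, 0.60304703, 0.23080538]), 'eef_rot': array([[ 9.65143968e-01, -3.56851356e-04,  2.61719302e-01],
       [-2.61719522e-01, -8.92402252e-04,  9.65143562e-01],
       [-1.10853894e-04, -9.99999538e-01, -9.54691618e-04]]), 'contact_force': array([ 0.28790076, -0.02206862, -0.05516438]), 'wrist_torque': array([-0.02319021,  0.00082936, -0.05424991]), 'opening': 1.0047402278733573}
```

View pics/s0.png

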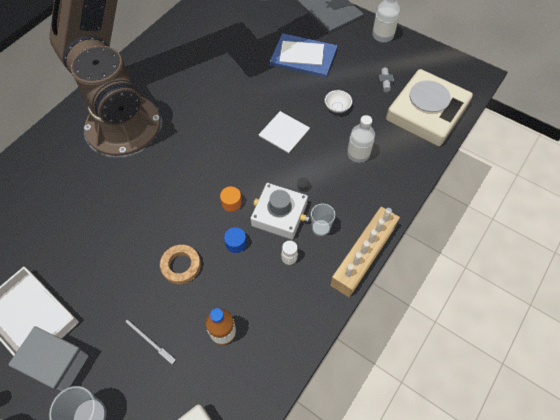

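View pics/t0.png

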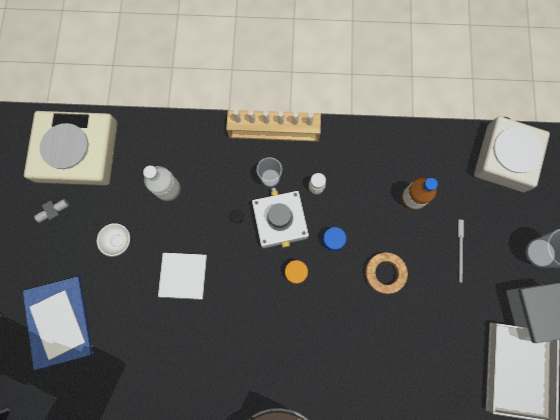

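Both pictures: the grey cap on the valve is at scene (279,203) / top (280,215). Things it could be confused with are the blue cup at top (335,238), the orange cup at (296,272), the black stopper at (237,216) and the white jar at (317,183). By the description, the grey one on the metal block is meant. The tile is the white square at top (183,275), left front; the cork ring is at (386,273).

```bash
python3 - <<'E'
from h import *
a=viewer.get_image('scene');b=viewer.get_image('top')
c1=cv2.resize(a['img'][160:260,220:350],None,fx=4,fy=4,interpolation=cv2.INTER_CUBIC)[:400,:400]
c2=cv2.resize(b['img'][150:250,230:330],None,fx=4,fy=4,interpolation=cv2.INTER_CUBIC)
cv2.imwrite('pics/c.png',np.hstack([c1,c2])[:,:,::-1])
# tile quad in both
for d,(x0,y0,x1,y1) in((a,(250,105,320,158)),(b,(150,240,215,310))):
    g=cv2.cvtColor(d['img'],cv2.COLOR_RGB2GRAY)[y0:y1,x0:x1]
    m=(g>120).astype(np.uint8);c=max(cv2.findContours(m,0,1)[0],key=cv2.contourArea)
    r=cv2.minAreaRect(c);M=cv2.moments(c);u,v=M['m10']/M['m00']+x0,M['m01']/M['m00']+y0
    P=at(d,u,v,.008);q=cv2.boxPoints(r)+[x0,y0]
    print('tile',u,v,P,[at(d,*p,.008)[:2].round(3) for p in q])
print('cap',at(a,280,197,.096),at(b,280.5,212,.096))
E
```

```text
tile 283.81209665315924 131.38541197658714 [0.46025684 0.27715427 0.008     ] [array([0.398, 0.217]), array([0.374, 0.345]), array([0.519, 0.34 ]), array([0.538, 0.215])]
tile 182.05839671299938 275.4090392516828 [0.45632335 0.27898345 0.008     ] [array([0.399, 0.34 ]), array([0.521, 0.342]), array([0.516, 0.217]), array([0.394, 0.218])]
cap [0.62089525 0.0252462  0.096     ] [0.6249785 0.0171451 0.096    ]
```

View pics/c.png

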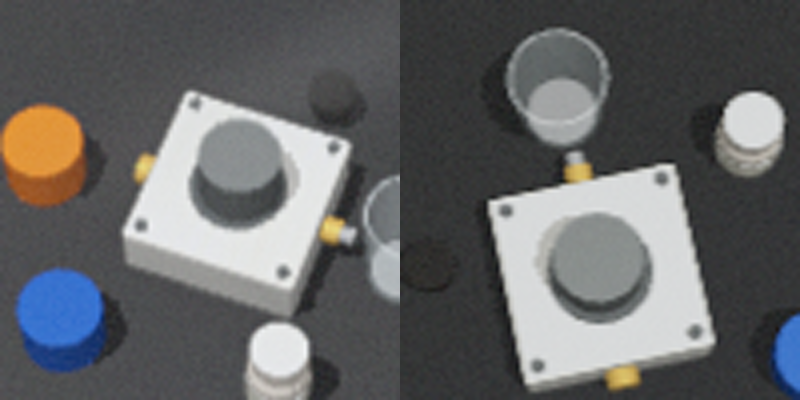

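Crop: the grey cap stands on the white block, top face centre at scene ≈(279.6,198.6) and top ≈(279.1,214.1); the choice is confirmed.

```bash
python3 - <<'E'
from h import *
a=viewer.get_image('scene');b=viewer.get_image('top')
S=lambda x,y:(220+x/4-.4,160+y/4-.4)
T=lambda x,y:(230+(x-400)/4-.4,150+y/4-.4)
print('cap',at(a,*S(240,156),.096),at(b,*T(598,258),.096))
for d,F,q in((a,S,[(190,92),(352,145),(295,290),(126,233)]),(b,T,[(489,201),(676,164),(713,347),(529,385)])):
    P=np.array([at(d,*F(*p),.05) for p in q])[:,:2];print('valve',P.mean(0),P.round(3).tolist())
print('beaker',at(b,*T(558,75),.085),'jar',at(b,*T(753,115),.075))
E
```

```text
cap [0.62294498 0.0203541  0.096     ] [0.61928706 0.02053551 0.096     ]
valve [0.62345795 0.02044514] [[0.546, 0.066], [0.669, 0.096], [0.701, -0.025], [0.577, -0.056]]
valve [0.61806294 0.01860352] [[0.665, 0.097], [0.696, -0.029], [0.571, -0.058], [0.541, 0.064]]
beaker [0.7450569  0.05284054 0.085     ] jar [ 0.72537184 -0.0787863   0.075     ]
```

Request:
{"method": "carry_out", "body": {"targets": [{"tx": 4,"ty": -4},{"tx": 8,"ty": -8},{"tx": 12,"ty": -12},{"tx": 16,"ty": -16},{"tx": 20,"ty": -22},{"tx": 26,"ty": -28},{"tx": 32,"ty": -34},{"tx": 38,"ty": -42},{"tx": 42,"ty": -50},{"tx": 46,"ty": -58}]}}

```text
schema error: expected keys tx, ty, tz, twist, grip
```

Request:
{"method": "carry_out", "body": {"targets": [{"tx": 3,"ty": -2.5,"tz": 0,"twist": 0,"grip": 100},{"tx": 6,"ty": -5,"tz": 0,"twist": 0,"grip": 100},{"tx": 9,"ty": -8,"tz": 0,"twist": 0,"grip": 100},{"tx": 11,"ty": -11,"tz": 0,"twist": 0,"grip": 100},{"tx": 14,"ty": -14,"tz": 0,"twist": 0,"grip": 100},{"tx": 16,"ty": -17,"tz": 0,"twist": 0,"grip": 100},{"tx": 18,"ty": -20,"tz": 0,"twist": 0,"grip": 100},{"tx": 21,"ty": -23,"tz": 0,"twist": 0,"grip": 100},{"tx": 23,"ty": -26,"tz": 0,"twist": 0,"grip": 100},{"tx": 25,"ty": -29,"tz": 0,"twist": 0,"grip": 100}]}}

```text
t: 1.13
ee_pos: [0.4146, 0.3116, 0.2314]
eef_rot: [[0.965, 0.0, 0.262], [-0.262, 0.0, 0.965], [0.0, -1.0, 0.0]]
contact_force: [1.4, 0.6, 0.3]
opening: 0.996
```

Request:
{"method": "carry_out", "body": {"targets": [{"tx": 2,"ty": -3,"tz": 0,"twist": 0,"grip": 100},{"tx": 4,"ty": -6,"tz": 0,"twist": 0,"grip": 100},{"tx": 6,"ty": -9,"tz": 0,"twist": 0,"grip": 100},{"tx": 9,"ty": -12,"tz": 0,"twist": 0,"grip": 100},{"tx": 11,"ty": -15,"tz": 0,"twist": 0,"grip": 100},{"tx": 13,"ty": -18,"tz": 0,"twist": 0,"grip": 100},{"tx": 15,"ty": -21,"tz": 0,"twist": 0,"grip": 100},{"tx": 17,"ty": -24,"tz": 0,"twist": 0,"grip": 100},{"tx": 19,"ty": -27,"tz": 0,"twist": 0,"grip": 100},{"tx": 20.7,"ty": -29.3,"tz": 0,"twist": 0,"grip": 100}]}}

```text
t: 1.97
ee_pos: [0.6216, 0.0178, 0.2313]
eef_rot: [[0.965, 0.0, 0.263], [-0.263, -0.0, 0.965], [0.0, -1.0, -0.0]]
contact_force: [0.5, 0.1, 0.2]
opening: 0.996
```

```bash
python3 - <<'E'
from h import *
a=viewer.get_image('scene');b=viewer.get_image('top')
s=arm.get_state();print(s['t'],s['ee_pos'],s['joint_positions'],s['eef_rot'][:,2],s['contact_force'],s['wrist_torque'])
E
```

```text
2.0667 [0.62239361 0.01675625 0.23074646] [-4.52544909e+00  2.79539069e+01  8.97257912e+01 -2.23055561e-02
  6.22936253e+01 -7.91417352e+01] [ 2.65107675e-01  9.64218781e-01 -2.50877296e-04] [ 0.04780451  0.39264114 -1.07105716] [ 0.00884112 -0.00275381  0.00599126]
```

Request:
{"method": "carry_out", "body": {"targets": [{"tx": 0,"ty": 0.2,"tz": -3,"twist": 0,"grip": 100},{"tx": 0,"ty": 0.2,"tz": -6,"twist": 0,"grip": 100},{"tx": 0,"ty": 0.2,"tz": -9,"twist": 0,"grip": 100},{"tx": 0,"ty": 0.2,"tz": -10.5,"twist": 0,"grip": 100},{"tx": 0,"ty": 0.2,"tz": -11,"twist": 0,"grip": 100},{"tx": 0,"ty": 0.2,"tz": -11,"twist": 0,"grip": 100}]}}

```text
t: 2.57
ee_pos: [0.62, 0.0227, 0.1204]
eef_rot: [[0.965, -0.002, 0.261], [-0.261, 0.0, 0.965], [-0.002, -1.0, -0.0]]
contact_force: [0.4, -0.1, 0.4]
opening: 0.998
```

```bash
python3 - <<'E'
from h import *
a=viewer.get_image('scene');b=viewer.get_image('top')
c=[cv2.resize(d['img'][y:y+100,x:x+100],None,fx=4,fy=4,interpolation=cv2.INTER_CUBIC) for d,x,y in((a,230,140),(b,230,150))]
cv2.imwrite('pics/c2.png',np.hstack(c)[:,:,::-1])
s=arm.get_state();print(s['t'],s['ee_pos'],s['contact_force'],s['wrist_torque'])
for d in (a,b):print(proj(d,[*s['ee_pos'][:2],.12]),proj(d,[.621,.02,.12]))
E
```

```text
2.6667 [0.62098125 0.02250732 0.12239589] [0.38985474 0.08539879 0.32116396] [-0.00399592 -0.03920529  0.04410307]
[279.46270208 193.32866929] [278.94730809 193.9733065 ]
[278.22137283 211.57149345] [279.20905225 211.60285525]
```

View pics/c2.png

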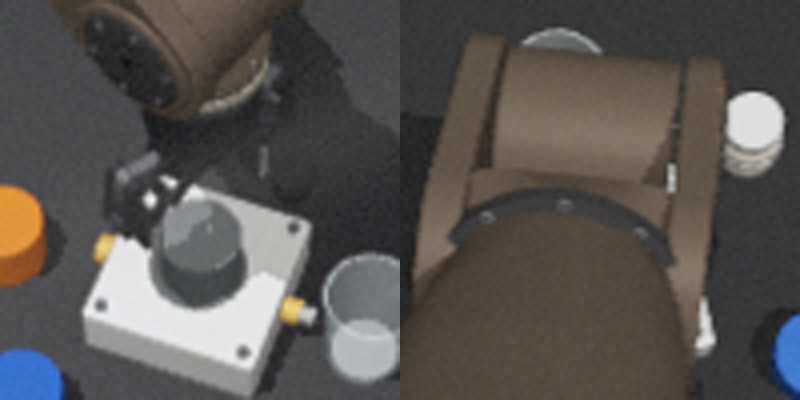

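Crop: the open fingers straddle the cap from above (finger at crop (135,195), cap at (203,235)), nothing touched. Going down and gripping.

Request:
{"method": "carry_out", "body": {"targets": [{"tx": 0,"ty": -0.2,"tz": -2,"twist": 0,"grip": 100},{"tx": 0,"ty": -0.2,"tz": -4,"twist": 0,"grip": 100},{"tx": 0,"ty": -0.2,"tz": -5.5,"twist": 0,"grip": 100},{"tx": 0,"ty": -0.2,"tz": -5.9,"twist": 0,"grip": 100},{"tx": 0,"ty": -0.2,"tz": -5.9,"twist": 0,"grip": 100}]}}

```text
t: 3.08
ee_pos: [0.6207, 0.0203, 0.0627]
eef_rot: [[0.965, 0.0, 0.262], [-0.262, 0.0, 0.965], [0.0, -1.0, 0.0]]
contact_force: [1.5, -0.0, -0.5]
opening: 0.997
```

Request:
{"method": "carry_out", "body": {"targets": [{"tx": 0,"ty": 0,"tz": 0,"twist": 0,"grip": 80},{"tx": 0,"ty": 0,"tz": 0,"twist": 0,"grip": 70},{"tx": 0,"ty": 0,"tz": 0,"twist": 0,"grip": 60},{"tx": 0,"ty": 0,"tz": 0,"twist": 0,"grip": 60},{"tx": 0,"ty": 0,"tz": 0,"twist": 0,"grip": 60},{"tx": 0,"ty": 0,"tz": 0,"twist": 0,"grip": 60},{"tx": 0,"ty": 0,"tz": 0,"twist": 0,"grip": 60},{"tx": 0,"ty": 0,"tz": 0,"twist": 0,"grip": 60}]}}

```text
t: 3.75
ee_pos: [0.6213, 0.0202, 0.0642]
eef_rot: [[0.965, 0.003, 0.262], [-0.262, -0.0, 0.965], [0.003, -1.0, 0.001]]
contact_force: [-1.1, -0.8, 8.2]
opening: 0.68
```

Request:
{"method": "carry_out", "body": {"targets": [{"tx": 0,"ty": 0,"tz": 0.3,"twist": 0,"grip": 40},{"tx": 0,"ty": 0,"tz": 1,"twist": 0,"grip": 40},{"tx": 0,"ty": 0,"tz": 2,"twist": 0,"grip": 40},{"tx": 0,"ty": 0,"tz": 4,"twist": 0,"grip": 40},{"tx": 0,"ty": 0,"tz": 6,"twist": 0,"grip": 40},{"tx": 0,"ty": 0,"tz": 8,"twist": 0,"grip": 40},{"tx": 0,"ty": 0,"tz": 10,"twist": 0,"grip": 40},{"tx": 0,"ty": 0,"tz": 12,"twist": 0,"grip": 40},{"tx": 0,"ty": 0,"tz": 12,"twist": 0,"grip": 40},{"tx": 0,"ty": 0,"tz": 12,"twist": 0,"grip": 40}]}}

```text
t: 4.58
ee_pos: [0.6209, 0.0202, 0.184]
eef_rot: [[0.965, 0.003, 0.262], [-0.262, -0.0, 0.965], [0.003, -1.0, 0.001]]
contact_force: [-0.2, 0.8, -0.7]
opening: 0.683
```

```bash
python3 - <<'E'
from h import *
a=viewer.get_image('scene')
c=cv2.resize(a['img'][100:230,220:350],None,fx=4,fy=4,interpolation=cv2.INTER_CUBIC)
cv2.imwrite('pics/c3.png',c[:,:,::-1])
s=arm.get_state();print(s['t'],s['ee_pos'],s['contact_force'],s['wrist_torque'],s['opening'])
E
```

```text
4.6333 [0.62035463 0.02025402 0.18275993] [ 0.71056878 -0.02204405 -0.64603187] [ 0.00593178 -0.0174238  -0.06536872] 0.6834769417044777
```

View pics/c3.png

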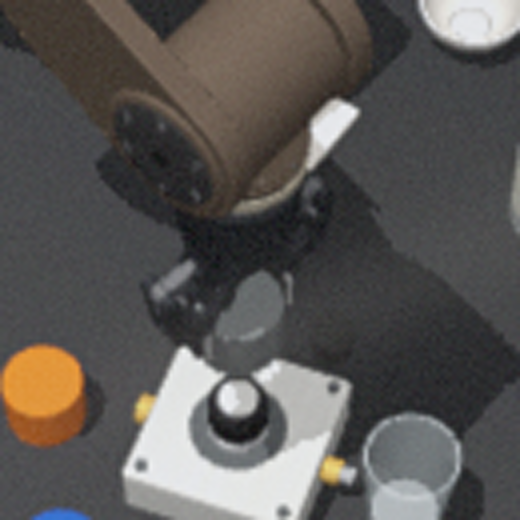

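The cap hangs upright in the fingers (crop (250,325)) and the black dial is bared at (238,405). Now to the tile.

Request:
{"method": "carry_out", "body": {"targets": [{"tx": -1,"ty": 1.5,"tz": 0,"twist": 0,"grip": 40},{"tx": -2.7,"ty": 4.3,"tz": 0,"twist": 0,"grip": 40},{"tx": -4.6,"ty": 7.3,"tz": 0,"twist": 0,"grip": 40},{"tx": -6.5,"ty": 10.3,"tz": 0,"twist": 0,"grip": 40},{"tx": -8.4,"ty": 13.3,"tz": 0,"twist": 0,"grip": 40},{"tx": -10.3,"ty": 16.3,"tz": 0,"twist": 0,"grip": 40},{"tx": -12.2,"ty": 19.3,"tz": 0,"twist": 0,"grip": 40},{"tx": -14.1,"ty": 22.3,"tz": 0,"twist": 0,"grip": 40},{"tx": -15.7,"ty": 25,"tz": 0,"twist": 0,"grip": 40},{"tx": -16.3,"ty": 25.9,"tz": 0,"twist": 0,"grip": 40}]}}

```text
t: 5.47
ee_pos: [0.4545, 0.282, 0.1816]
eef_rot: [[0.966, -0.002, 0.259], [-0.259, -0.0, 0.966], [-0.002, -1.0, -0.001]]
contact_force: [-0.4, -0.3, -1.3]
opening: 0.682
```

Request:
{"method": "carry_out", "body": {"targets": [{"tx": 0,"ty": 0,"tz": -1,"twist": 0,"grip": 40},{"tx": 0,"ty": 0,"tz": -4,"twist": 0,"grip": 40},{"tx": 0,"ty": 0,"tz": -7,"twist": 0,"grip": 40},{"tx": 0,"ty": 0,"tz": -10,"twist": 0,"grip": 40},{"tx": 0,"ty": 0,"tz": -12,"twist": 0,"grip": 40},{"tx": 0,"ty": 0,"tz": -13,"twist": 0,"grip": 40},{"tx": 0,"ty": 0,"tz": -13,"twist": 0,"grip": 40},{"tx": 0,"ty": 0,"tz": -13,"twist": 0,"grip": 40}]}}

```text
t: 6.13
ee_pos: [0.4578, 0.2787, 0.0521]
eef_rot: [[0.965, -0.001, 0.262], [-0.262, -0.0, 0.965], [-0.001, -1.0, -0.001]]
contact_force: [-0.5, -0.5, -0.5]
opening: 0.682
```

```bash
python3 - <<'E'
from h import *
a=viewer.get_image('scene');b=viewer.get_image('top')
c=[cv2.resize(d['img'][y:y+100,x:x+100],None,fx=4,fy=4,interpolation=cv2.INTER_CUBIC) for d,x,y in((a,235,75),(b,135,220))]
cv2.imwrite('pics/c4.png',np.hstack(c)[:,:,::-1])
s=arm.get_state();print(s['t'],s['ee_pos'],s['contact_force'],s['opening'],s['joint_positions'])
for d,o in((a,(235,75)),(b,(135,220))):print([((proj(d,P)-o)*4).round() for P in([.458,.279,.008],[.458,.279,.086],[.458,.279,.04])])
E
```

```text
6.2333 [0.45815981 0.27917875 0.05333194] [ 0.36723049  0.03922468 -0.7107039 ] 0.6794900785277928 [ 2.42998912e+01  3.54591336e+01  1.10926657e+02  2.48038117e-03
  3.35237762e+01 -5.05146072e+01]
[array([194., 223.]), array([195., 161.]), array([195., 198.])]
[array([188., 219.]), array([160., 212.]), array([177., 216.])]
```

View pics/c4.png

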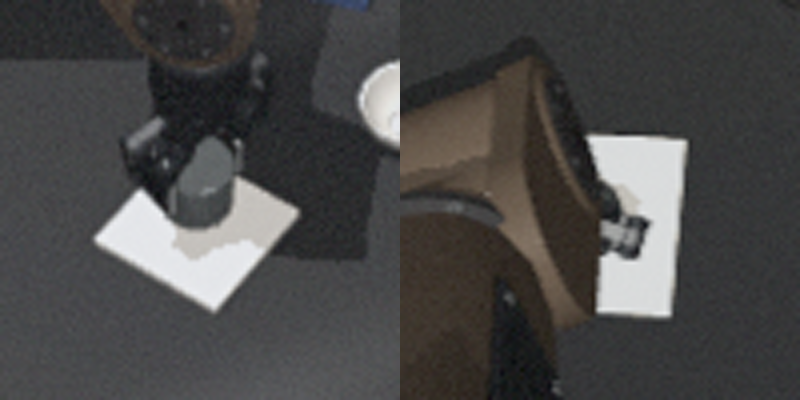

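The cap is above the tile, about 1.8 px right of its centre line (cap axis crop x≈202 vs 195 expected), so I shift slightly and lower it.

Request:
{"method": "carry_out", "body": {"targets": [{"tx": -0.3,"ty": -0.2,"tz": -0.5,"twist": 0,"grip": 40},{"tx": -0.3,"ty": -0.2,"tz": -1.5,"twist": 0,"grip": 40},{"tx": -0.3,"ty": -0.2,"tz": -2.3,"twist": 0,"grip": 40},{"tx": -0.3,"ty": -0.2,"tz": -2.7,"twist": 0,"grip": 40},{"tx": -0.3,"ty": -0.2,"tz": -2.8,"twist": 0,"grip": 40},{"tx": -0.3,"ty": -0.2,"tz": -2.9,"twist": 0,"grip": 40},{"tx": -0.3,"ty": -0.2,"tz": -2.9,"twist": 0,"grip": 40}]}}

```text
t: 6.82
ee_pos: [0.4545, 0.2773, 0.0231]
eef_rot: [[0.965, -0.0, 0.262], [-0.262, -0.0, 0.965], [-0.0, -1.0, -0.0]]
contact_force: [0.5, -0.4, 0.2]
opening: 0.681
```

Request:
{"method": "carry_out", "body": {"targets": [{"tx": 0,"ty": 0,"tz": -0.05,"twist": 0,"grip": 40},{"tx": 0,"ty": 0,"tz": -0.1,"twist": 0,"grip": 40},{"tx": 0,"ty": 0,"tz": -0.15,"twist": 0,"grip": 40},{"tx": 0,"ty": 0,"tz": -0.15,"twist": 0,"grip": 40}]}}

```text
t: 7.15
ee_pos: [0.4546, 0.2773, 0.0222]
eef_rot: [[0.965, 0.0, 0.262], [-0.262, 0.0, 0.965], [0.0, -1.0, 0.0]]
contact_force: [-1.1, -0.7, 4.3]
opening: 0.68
```

Contact with 4 N. Releasing.

Request:
{"method": "carry_out", "body": {"targets": [{"tx": 0,"ty": 0,"tz": 0,"twist": 0,"grip": 72},{"tx": 0,"ty": 0,"tz": 0,"twist": 0,"grip": 78},{"tx": 0,"ty": 0,"tz": 0,"twist": 0,"grip": 85},{"tx": 0,"ty": 0,"tz": 0,"twist": 0,"grip": 92},{"tx": 0,"ty": 0,"tz": 0,"twist": 0,"grip": 100},{"tx": 0,"ty": 0,"tz": 0,"twist": 0,"grip": 100},{"tx": 0,"ty": 0,"tz": 0,"twist": 0,"grip": 100},{"tx": 0,"ty": 0,"tz": 1,"twist": 0,"grip": 100},{"tx": 0,"ty": 0,"tz": 3,"twist": 0,"grip": 100},{"tx": 0,"ty": 0,"tz": 6,"twist": 0,"grip": 100}]}}

```text
t: 7.98
ee_pos: [0.4537, 0.2768, 0.0814]
eef_rot: [[0.965, -0.003, 0.262], [-0.262, -0.001, 0.965], [-0.003, -1.0, -0.002]]
contact_force: [-0.3, -0.7, 1.2]
opening: 0.998
```

Request:
{"method": "carry_out", "body": {"targets": [{"tx": 0,"ty": 0,"tz": 4,"twist": 0,"grip": 100},{"tx": 0,"ty": 0,"tz": 8,"twist": 0,"grip": 100},{"tx": 1.7,"ty": -2.6,"tz": 11,"twist": 0,"grip": 100},{"tx": 3.6,"ty": -5.6,"tz": 11,"twist": 0,"grip": 100},{"tx": 5.5,"ty": -8.6,"tz": 11,"twist": 0,"grip": 100},{"tx": 7.4,"ty": -11.6,"tz": 11,"twist": 0,"grip": 100},{"tx": 9.3,"ty": -14.6,"tz": 11,"twist": 0,"grip": 100},{"tx": 11.2,"ty": -17.6,"tz": 11,"twist": 0,"grip": 100},{"tx": 13.1,"ty": -20.6,"tz": 11,"twist": 0,"grip": 100},{"tx": 15,"ty": -23.6,"tz": 11,"twist": 0,"grip": 100}]}}

```text
t: 8.82
ee_pos: [0.6051, 0.0395, 0.1928]
eef_rot: [[0.965, 0.0, 0.262], [-0.262, 0.0, 0.965], [0.0, -1.0, 0.0]]
contact_force: [0.6, 0.9, 0.3]
opening: 1.001
```

```bash
python3 - <<'E'
from h import *
a=viewer.get_image('scene');b=viewer.get_image('top')
c=[cv2.resize(d['img'][y:y+100,x:x+100],None,fx=4,fy=4,interpolation=cv2.INTER_CUBIC) for d,x,y in((a,235,85),(b,135,220))]
cv2.imwrite('pics/c5.png',np.hstack(c)[:,:,::-1])
s=arm.get_state();print(s['t'],s['ee_pos'],s['contact_force'],s['opening'],s['joint_positions'])
for d,o in((a,(235,85)),(b,(135,220))):print([((proj(d,P)-o)*4).round() for P in([.458,.279,.008],[.458,.279,.054])])
E
```

```text
8.9167 [0.60651214 0.03727393 0.19234463] [-1.1195298  -0.3089895  -0.63708118] 1.0017529217335017 [-2.69743291e+00  2.89969161e+01  9.44332812e+01 -3.33578501e-02
  5.64870111e+01 -7.72871882e+01]
[array([194., 183.]), array([195., 147.])]
[array([188., 219.]), array([172., 215.])]
```

View pics/c5.png

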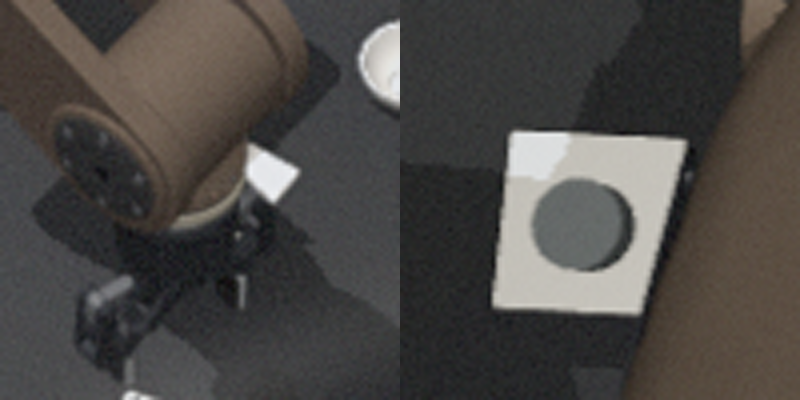

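The cap stands upright on the tile, within about 4 mm of its centre (crop top face (575,223) vs (572,215) for the centre). Now the dial, aligned with the valve axis at (0.621, 0.020).

Request:
{"method": "carry_out", "body": {"targets": [{"tx": 1,"ty": -1.3,"tz": 0,"twist": 0,"grip": 100},{"tx": 1.6,"ty": -2.1,"tz": -1,"twist": 0,"grip": 100},{"tx": 1.6,"ty": -2.1,"tz": -4,"twist": 0,"grip": 100},{"tx": 1.6,"ty": -2.1,"tz": -7,"twist": 0,"grip": 100},{"tx": 1.6,"ty": -2.1,"tz": -10,"twist": 0,"grip": 100},{"tx": 1.6,"ty": -2.1,"tz": -12,"twist": 0,"grip": 100},{"tx": 1.6,"ty": -2.1,"tz": -13,"twist": 0,"grip": 100},{"tx": 1.6,"ty": -2.1,"tz": -13,"twist": 0,"grip": 100},{"tx": 1.6,"ty": -2.1,"tz": -13,"twist": 0,"grip": 70},{"tx": 1.6,"ty": -2.1,"tz": -13,"twist": 0,"grip": 60}]}}

```text
t: 9.75
ee_pos: [0.6212, 0.0203, 0.0631]
eef_rot: [[0.965, 0.002, 0.261], [-0.261, -0.0, 0.965], [0.002, -1.0, 0.0]]
contact_force: [-0.3, 0.5, 0.2]
opening: 0.75
```

Request:
{"method": "carry_out", "body": {"targets": [{"tx": 0,"ty": 0,"tz": 0,"twist": 0,"grip": 54},{"tx": 0,"ty": 0,"tz": 0,"twist": 0,"grip": 48},{"tx": 0,"ty": 0,"tz": 0,"twist": 0,"grip": 40},{"tx": 0,"ty": 0,"tz": 0,"twist": 0,"grip": 30},{"tx": 0,"ty": 0,"tz": 0,"twist": 0,"grip": 30},{"tx": 0,"ty": 0,"tz": 0,"twist": 0,"grip": 30},{"tx": 0,"ty": 0,"tz": 0,"twist": 0,"grip": 30},{"tx": 0,"ty": 0,"tz": 0,"twist": 0,"grip": 30}]}}

```text
t: 10.42
ee_pos: [0.6211, 0.0201, 0.0634]
eef_rot: [[0.965, 0.002, 0.262], [-0.262, -0.0, 0.965], [0.002, -1.0, 0.0]]
contact_force: [-2.4, -0.3, 8.1]
opening: 0.473
```

```bash
cat > st.py <<'E'
from h import *
s=arm.get_state();R=s['eef_rot']
print(round(s['t'],2),s['ee_pos'].round(4),'F',s['contact_force'].round(1),'T',s['wrist_torque'].round(3),'op',round(s['opening'],3),'yaw',round(np.degrees(np.arctan2(R[1,0],R[0,0])),2),'j6',s['joint_positions'][5].round(1))
E
python3 st.py
```

```text
10.42 [0.6211 0.0201 0.0634] F [-2.4 -0.3  8.1] T [-0.121  0.288 -0.049] op 0.473 yaw -15.17 j6 -79.1
```

Request:
{"method": "carry_out", "body": {"targets": [{"tx": 0,"ty": 0,"tz": 0,"twist": -4,"grip": 30},{"tx": 0,"ty": 0,"tz": 0,"twist": -8,"grip": 30},{"tx": 0,"ty": 0,"tz": 0,"twist": -12,"grip": 30},{"tx": 0,"ty": 0,"tz": 0,"twist": -12,"grip": 30}]}}

```text
t: 10.75
ee_pos: [0.6209, 0.0197, 0.0635]
eef_rot: [[0.888, 0.002, 0.46], [-0.46, -0.001, 0.888], [0.002, -1.0, 0.0]]
contact_force: [-3.0, -3.1, 8.0]
opening: 0.473
```

```bash
python3 st.py
```

```text
10.75 [0.6209 0.0197 0.0635] F [-3.  -3.1  8. ] T [-0.63   0.513 -0.019] op 0.473 yaw -27.41 j6 -66.8
```

Request:
{"method": "carry_out", "body": {"targets": [{"tx": 0,"ty": 0,"tz": 0,"twist": -5,"grip": 30},{"tx": 0,"ty": 0,"tz": 0,"twist": -10,"grip": 30},{"tx": 0,"ty": 0,"tz": 0,"twist": -15,"grip": 30},{"tx": 0,"ty": 0,"tz": 0,"twist": -18,"grip": 30},{"tx": 0,"ty": 0,"tz": 0,"twist": -18,"grip": 30}]}}

```text
t: 11.17
ee_pos: [0.6206, 0.0193, 0.0634]
eef_rot: [[0.703, 0.001, 0.712], [-0.712, -0.001, 0.703], [0.002, -1.0, -0.0]]
contact_force: [-6.3, -6.9, 9.5]
opening: 0.472
```

```bash
python3 st.py
```

```text
11.17 [0.6206 0.0193 0.0634] F [-6.3 -6.9  9.5] T [-1.102  0.77   0.021] op 0.472 yaw -45.36 j6 -48.9
```

Request:
{"method": "carry_out", "body": {"targets": [{"tx": 0,"ty": 0,"tz": 0,"twist": -5,"grip": 30},{"tx": 0,"ty": 0,"tz": 0,"twist": -10,"grip": 30},{"tx": 0,"ty": 0,"tz": 0,"twist": -15,"grip": 30},{"tx": 0,"ty": 0,"tz": 0,"twist": -20,"grip": 30},{"tx": 0,"ty": 0,"tz": 0,"twist": -25,"grip": 30},{"tx": 0,"ty": 0,"tz": 0,"twist": -25,"grip": 30},{"tx": 0,"ty": 0,"tz": 0,"twist": -25,"grip": 30}]}}

```text
t: 11.75
ee_pos: [0.6199, 0.019, 0.0634]
eef_rot: [[0.339, -0.001, 0.941], [-0.941, -0.001, 0.339], [0.001, -1.0, -0.001]]
contact_force: [-7.5, -9.7, 11.5]
opening: 0.475
```

```bash
python3 st.py
```

```text
11.75 [0.6199 0.019  0.0634] F [-7.5 -9.7 11.5] T [-1.587  1.404 -0.126] op 0.475 yaw -70.21 j6 -24.0
```

Request:
{"method": "carry_out", "body": {"targets": [{"tx": -0.1,"ty": -0.1,"tz": 0,"twist": -3,"grip": 30},{"tx": -0.1,"ty": -0.1,"tz": 0,"twist": -6,"grip": 30},{"tx": -0.1,"ty": -0.1,"tz": 0,"twist": -8,"grip": 30},{"tx": -0.1,"ty": -0.1,"tz": 0,"twist": -10,"grip": 30},{"tx": -0.1,"ty": -0.1,"tz": 0,"twist": -10,"grip": 30},{"tx": -0.1,"ty": -0.1,"tz": 0,"twist": -10,"grip": 30}]}}

```text
t: 12.25
ee_pos: [0.6196, 0.0188, 0.0634]
eef_rot: [[0.171, 0.001, 0.985], [-0.985, -0.001, 0.171], [0.001, -1.0, 0.001]]
contact_force: [-3.6, -3.7, 9.4]
opening: 0.471
```

```bash
python3 st.py
```

```text
12.25 [0.6196 0.0188 0.0634] F [-3.6 -3.7  9.4] T [-0.551  0.839  0.02 ] op 0.471 yaw -80.17 j6 -14.1
```

No stop at 2 clicks. On to 3: 84° first, then 95°.

Request:
{"method": "carry_out", "body": {"targets": [{"tx": -0.05,"ty": -0.05,"tz": 0,"twist": -5,"grip": 30},{"tx": -0.05,"ty": -0.05,"tz": 0,"twist": -10,"grip": 30},{"tx": -0.05,"ty": -0.05,"tz": 0,"twist": -10,"grip": 30},{"tx": -0.05,"ty": -0.05,"tz": 0,"twist": -10,"grip": 30}]}}

```text
t: 12.58
ee_pos: [0.6192, 0.0187, 0.0635]
eef_rot: [[-0.004, 0.001, 1.0], [-1.0, -0.0, -0.004], [0.0, -1.0, 0.001]]
contact_force: [-3.3, 0.3, 9.2]
opening: 0.473
```

```bash
python3 st.py
```

```text
12.58 [0.6192 0.0187 0.0635] F [-3.3  0.3  9.2] T [-0.109  0.616 -0.052] op 0.473 yaw -90.2 j6 -4.2
```

Request:
{"method": "carry_out", "body": {"targets": [{"tx": 0,"ty": 0,"tz": 0,"twist": -5,"grip": 30},{"tx": 0,"ty": 0,"tz": 0,"twist": -10,"grip": 30},{"tx": 0,"ty": 0,"tz": 0,"twist": -12,"grip": 30},{"tx": 0,"ty": 0,"tz": 0,"twist": -12,"grip": 30}]}}

```text
t: 12.92
ee_pos: [0.6189, 0.0187, 0.0634]
eef_rot: [[-0.213, 0.001, 0.977], [-0.977, -0.0, -0.213], [-0.0, -1.0, 0.001]]
contact_force: [-5.3, -0.6, 9.7]
opening: 0.474
```

```bash
python3 st.py
```

```text
12.92 [0.6189 0.0187 0.0634] F [-5.3 -0.6  9.7] T [-0.092  0.94  -0.169] op 0.474 yaw -102.33 j6 8.0
```

Request:
{"method": "carry_out", "body": {"targets": [{"tx": 0,"ty": 0,"tz": 0,"twist": -3,"grip": 30},{"tx": 0,"ty": 0,"tz": 0,"twist": -6,"grip": 30},{"tx": 0,"ty": 0,"tz": 0,"twist": -8,"grip": 30},{"tx": 0,"ty": 0,"tz": 0,"twist": -8,"grip": 30},{"tx": 0,"ty": 0,"tz": 0,"twist": -8,"grip": 30}]}}

```text
t: 13.33
ee_pos: [0.6186, 0.0188, 0.0634]
eef_rot: [[-0.345, 0.0, 0.939], [-0.939, -0.0, -0.345], [0.0, -1.0, 0.0]]
contact_force: [-6.1, 0.0, 11.7]
opening: 0.473
```

```bash
python3 st.py
```

```text
13.33 [0.6186 0.0188 0.0634] F [-6.1  0.  11.7] T [-0.027  1.137  0.027] op 0.473 yaw -110.17 j6 15.8
```

No stop at 3 clicks. Next 117°, then 125°.

Request:
{"method": "carry_out", "body": {"targets": [{"tx": -0.05,"ty": 0,"tz": 0,"twist": -5,"grip": 30},{"tx": -0.1,"ty": 0,"tz": 0,"twist": -10,"grip": 30},{"tx": -0.1,"ty": 0,"tz": 0,"twist": -15,"grip": 30},{"tx": -0.1,"ty": 0,"tz": 0,"twist": -20,"grip": 30},{"tx": -0.1,"ty": 0,"tz": 0,"twist": -22,"grip": 30},{"tx": -0.1,"ty": 0,"tz": 0,"twist": -22,"grip": 30}]}}

```text
t: 13.83
ee_pos: [0.618, 0.0191, 0.0634]
eef_rot: [[-0.673, 0.001, 0.739], [-0.739, 0.0, -0.673], [-0.001, -1.0, 0.0]]
contact_force: [-4.3, 3.4, 9.7]
opening: 0.472
```

```bash
python3 st.py
```

```text
13.83 [0.618  0.0191 0.0634] F [-4.3  3.4  9.7] T [ 0.393  0.754 -0.164] op 0.472 yaw -132.33 j6 38.0
```

Request:
{"method": "carry_out", "body": {"targets": [{"tx": 0,"ty": 0,"tz": 0,"twist": -3,"grip": 30},{"tx": 0,"ty": 0,"tz": 0,"twist": -6,"grip": 30},{"tx": 0,"ty": 0,"tz": 0,"twist": -8,"grip": 30},{"tx": 0,"ty": 0,"tz": 0,"twist": -8,"grip": 30},{"tx": 0,"ty": 0,"tz": 0,"twist": -8,"grip": 30}]}}

```text
t: 14.25
ee_pos: [0.6178, 0.0193, 0.0634]
eef_rot: [[-0.768, 0.0, 0.641], [-0.641, 0.0, -0.768], [-0.001, -1.0, 0.0]]
contact_force: [-5.3, 3.6, 11.8]
opening: 0.475
```

```bash
python3 st.py
```

```text
14.25 [0.6178 0.0193 0.0634] F [-5.3  3.6 11.8] T [0.8   0.985 0.192] op 0.475 yaw -140.15 j6 45.8
```

Torque clearly higher than after earlier clicks; two more degrees to confirm.

Request:
{"method": "carry_out", "body": {"targets": [{"tx": 0,"ty": 0,"tz": 0,"twist": -1,"grip": 30},{"tx": 0,"ty": 0,"tz": 0,"twist": -2,"grip": 30},{"tx": 0,"ty": 0,"tz": 0,"twist": -2,"grip": 30},{"tx": 0,"ty": 0,"tz": 0,"twist": -2,"grip": 30}]}}

```text
t: 14.58
ee_pos: [0.6177, 0.0193, 0.0634]
eef_rot: [[-0.789, 0.0, 0.614], [-0.614, 0.0, -0.789], [-0.0, -1.0, -0.0]]
contact_force: [-5.7, 4.3, 10.7]
opening: 0.474
```

```bash
python3 st.py
```

```text
14.58 [0.6177 0.0193 0.0634] F [-5.7  4.3 10.7] T [0.97  1.076 0.431] op 0.474 yaw -142.13 j6 47.8
```

Stop felt: torque rose 0.24 N m in 2° to 0.43 (clicks ≤0.1), at 127° of turn, so the dial was 4 clicks open at the start. Now opening in the same grip, checking mid-way.

Request:
{"method": "carry_out", "body": {"targets": [{"tx": 0,"ty": 0,"tz": 0,"twist": 5,"grip": 30},{"tx": 0,"ty": 0,"tz": 0,"twist": 10,"grip": 30},{"tx": 0.1,"ty": 0,"tz": 0,"twist": 15,"grip": 30},{"tx": 0.1,"ty": 0,"tz": 0,"twist": 20,"grip": 30},{"tx": 0.1,"ty": 0,"tz": 0,"twist": 25,"grip": 30},{"tx": 0.1,"ty": 0,"tz": 0,"twist": 30,"grip": 30},{"tx": 0.1,"ty": 0,"tz": 0,"twist": 30,"grip": 30},{"tx": 0.1,"ty": 0,"tz": 0,"twist": 30,"grip": 30}]}}

```text
t: 15.25
ee_pos: [0.6186, 0.0188, 0.0634]
eef_rot: [[-0.377, -0.0, 0.926], [-0.926, -0.0, -0.377], [0.0, -1.0, -0.0]]
contact_force: [-6.3, -0.4, 10.7]
opening: 0.475
```

```bash
python3 st.py
```

```text
15.25 [0.6186 0.0188 0.0634] F [-6.3 -0.4 10.7] T [0.054 1.171 0.077] op 0.475 yaw -112.12 j6 17.8
```

Request:
{"method": "carry_out", "body": {"targets": [{"tx": 0,"ty": 0,"tz": 0,"twist": 5,"grip": 30},{"tx": 0,"ty": 0,"tz": 0,"twist": 10,"grip": 30},{"tx": 0.05,"ty": 0.05,"tz": 0,"twist": 15,"grip": 30},{"tx": 0.05,"ty": 0.05,"tz": 0,"twist": 20,"grip": 30},{"tx": 0.05,"ty": 0.05,"tz": 0,"twist": 25,"grip": 30},{"tx": 0.05,"ty": 0.05,"tz": 0,"twist": 30,"grip": 30},{"tx": 0.05,"ty": 0.05,"tz": 0,"twist": 35,"grip": 30},{"tx": 0.05,"ty": 0.05,"tz": 0,"twist": 40,"grip": 30},{"tx": 0.05,"ty": 0.05,"tz": 0,"twist": 40,"grip": 30}]}}

```text
t: 16.0
ee_pos: [0.6198, 0.0188, 0.0635]
eef_rot: [[0.311, 0.002, 0.95], [-0.95, -0.001, 0.311], [0.001, -1.0, 0.001]]
contact_force: [-3.2, -3.1, 9.2]
opening: 0.473
```

```bash
python3 st.py
```

```text
16.0 [0.6198 0.0188 0.0635] F [-3.2 -3.1  9.2] T [-0.535  0.608 -0.034] op 0.473 yaw -71.86 j6 -22.5
```

Request:
{"method": "carry_out", "body": {"targets": [{"tx": 0,"ty": 0,"tz": 0,"twist": 5,"grip": 30},{"tx": 0,"ty": 0,"tz": 0,"twist": 10,"grip": 30},{"tx": 0,"ty": 0.05,"tz": 0,"twist": 15,"grip": 30},{"tx": 0,"ty": 0.05,"tz": 0,"twist": 20,"grip": 30},{"tx": 0.05,"ty": 0.05,"tz": 0,"twist": 25,"grip": 30},{"tx": 0.05,"ty": 0.05,"tz": 0,"twist": 30,"grip": 30},{"tx": 0.05,"ty": 0.05,"tz": 0,"twist": 35,"grip": 30},{"tx": 0.05,"ty": 0.05,"tz": 0,"twist": 40,"grip": 30},{"tx": 0.05,"ty": 0.05,"tz": 0,"twist": 40,"grip": 30}]}}

```text
t: 16.75
ee_pos: [0.6209, 0.0195, 0.0635]
eef_rot: [[0.849, 0.003, 0.528], [-0.528, -0.0, 0.849], [0.003, -1.0, 0.001]]
contact_force: [0.3, -1.2, 7.3]
opening: 0.476
```

```bash
python3 st.py
```

```text
16.75 [0.6209 0.0195 0.0635] F [ 0.3 -1.2  7.3] T [-0.25   0.071  0.009] op 0.476 yaw -31.86 j6 -62.4
```

Request:
{"method": "carry_out", "body": {"targets": [{"tx": 0,"ty": 0,"tz": 0,"twist": 5,"grip": 30},{"tx": 0,"ty": 0,"tz": 0,"twist": 10,"grip": 30},{"tx": 0,"ty": 0,"tz": 0,"twist": 15,"grip": 30},{"tx": 0,"ty": 0,"tz": 0,"twist": 15,"grip": 30},{"tx": 0,"ty": 0,"tz": 0,"twist": 15,"grip": 30}]}}

```text
t: 17.17
ee_pos: [0.6211, 0.02, 0.0635]
eef_rot: [[0.956, 0.003, 0.294], [-0.294, 0.0, 0.956], [0.003, -1.0, 0.001]]
contact_force: [-0.1, 2.2, 6.9]
opening: 0.47
```

```bash
python3 st.py
```

```text
17.17 [0.6211 0.02   0.0635] F [-0.1  2.2  6.9] T [ 0.427 -0.098  0.201] op 0.47 yaw -17.11 j6 -77.2
```

Request:
{"method": "carry_out", "body": {"targets": [{"tx": 0,"ty": 0,"tz": 0,"twist": 2,"grip": 30},{"tx": 0,"ty": 0,"tz": 0,"twist": 3,"grip": 30},{"tx": 0,"ty": 0,"tz": 0,"twist": 3,"grip": 30},{"tx": 0,"ty": 0,"tz": 0,"twist": 3,"grip": 30}]}}

```text
t: 17.5
ee_pos: [0.621, 0.02, 0.0635]
eef_rot: [[0.97, 0.003, 0.245], [-0.245, 0.0, 0.97], [0.003, -1.0, 0.001]]
contact_force: [0.3, 3.2, 6.5]
opening: 0.476
```

```bash
python3 st.py
```

```text
17.5 [0.621  0.02   0.0635] F [0.3 3.2 6.5] T [ 0.445 -0.12  -0.046] op 0.476 yaw -14.17 j6 -80.1
```

On the detent (torque ≈ 0), 4 clicks from the closed one: closed click at yaw ≈ −135°, now −14°. Letting go and retreating upward.

Request:
{"method": "carry_out", "body": {"targets": [{"tx": 0,"ty": 0,"tz": 0,"twist": 0,"grip": 60},{"tx": 0,"ty": 0,"tz": 0,"twist": 0,"grip": 80},{"tx": 0,"ty": 0,"tz": 0,"twist": 0,"grip": 100},{"tx": 0,"ty": 0,"tz": 0,"twist": 0,"grip": 100},{"tx": 0,"ty": 0,"tz": 0,"twist": 0,"grip": 100},{"tx": 0,"ty": 0,"tz": 0,"twist": 0,"grip": 100},{"tx": 0,"ty": 0,"tz": 2,"twist": 0,"grip": 100},{"tx": 0,"ty": 0,"tz": 5,"twist": 0,"grip": 100},{"tx": 0,"ty": 0,"tz": 9,"twist": 0,"grip": 100},{"tx": 0,"ty": 0,"tz": 13,"twist": 0,"grip": 100}]}}

```text
t: 18.33
ee_pos: [0.6195, 0.0197, 0.1927]
eef_rot: [[0.97, -0.002, 0.245], [-0.245, 0.0, 0.97], [-0.002, -1.0, -0.0]]
contact_force: [1.3, 0.3, 0.3]
opening: 1.003
```

Request:
{"method": "carry_out", "body": {"targets": [{"tx": -1,"ty": -3,"tz": 2,"twist": 0,"grip": 100},{"tx": -2,"ty": -6,"tz": 4,"twist": 0,"grip": 100},{"tx": -3,"ty": -9,"tz": 4,"twist": 0,"grip": 100},{"tx": -4,"ty": -12,"tz": 4,"twist": 0,"grip": 100},{"tx": -5,"ty": -15,"tz": 4,"twist": 0,"grip": 100},{"tx": -6,"ty": -18,"tz": 4,"twist": 0,"grip": 100},{"tx": -6,"ty": -21,"tz": 4,"twist": 0,"grip": 100},{"tx": -6,"ty": -24,"tz": 4,"twist": 0,"grip": 100},{"tx": -6,"ty": -24,"tz": 4,"twist": 0,"grip": 100}]}}

```text
t: 19.08
ee_pos: [0.5597, -0.2248, 0.2317]
eef_rot: [[0.969, 0.0, 0.248], [-0.248, -0.001, 0.969], [0.001, -1.0, -0.001]]
contact_force: [-0.5, -0.6, 0.1]
opening: 0.999
```

```bash
python3 st.py; python3 - <<'E'
from h import *
b=viewer.get_image('top')
cv2.imwrite('pics/f.png',cv2.resize(b['img'][120:330,80:360],None,fx=2.7,fy=2.7,interpolation=cv2.INTER_CUBIC)[:,:,::-1])
E
```

```text
19.08 [ 0.5597 -0.2248  0.2317] F [-0.5 -0.6  0.1] T [-0.042  0.015  0.018] op 0.999 yaw -14.37 j6 -103.7
```

View pics/f.png

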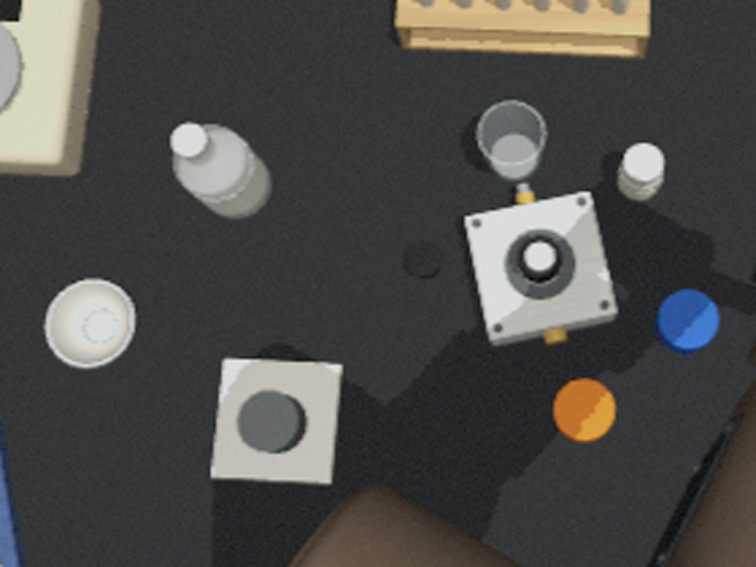

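The cap stands upright at the tile's middle (crop (270,421); tile centre (277,421)). The dial is free at (540,260), and the bystanders are where they were. Handing in.

```bash
python3 -c "
from h import *
print(workorder.sign_off())"
```

```text
the job is handed in; nothing more can be done
None
```

The job is handed in: the cap stands on the tile and the dial was released 4 clicks open, after about 19 s of the 72 s allowed.

- **Cap:** I lifted the grey cap off the valve and set it on the tile, open side down, with about 4 N of contact. The last picture shows it upright, within about 4 mm of the tile's middle.
- **Dial:** I turned it clockwise until it met the closed stop after about 127°, so it had been 4 clicks open at the start. The torque jumped from 0.19 to 0.43 N m in 2°, where ordinary clicks stayed within about 0.2 N m. In the same grip I then turned it back about 128° to the fourth click. The torque there was about zero, and I let go.
- **Last checks:** The arm is clear, with contact force around zero. The bystanders visible in the last picture stand where they did. The cork ring, amber bottle and spatula were outside that crop, and the arm did not go near them.
- **What disagreed:**
    - The two cameras differed by about 4 mm in x.
    - The grip sat 1–2 mm off the dial's axis, giving side forces of up to about 12 N that I partly relieved by shifting the arm.
    - The dial lagged the gripper by about 3° in each direction, well within half a click (15°).
- **Not verified:** I could not check the click count after letting go, because the dial has no mark. It rests on the torques and angles felt while turning.

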